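# Clamp the specimen cup and set the mixer's click timer

## Task

Get the bench mixer ready to run: swing its clamp lever over until it snaps shut and holds the specimen cup, and only then turn the timer dial back (anticlockwise) to its stop and forward (clockwise) from there by five clicks. Leave the cup standing upright between the jaws, the lever shut and the dial resting in its fifth click.

Things in the scene. Friction and masses are not known exactly. Their poses are not given: they have to be found in the camera images.
- mixer: White bench mixer fixed to the worktop, 245 x 160 mm; origin on the worktop below its middle; x points to its back, y to its left, z up. A flat deck 58 mm high covers the back (x = -20 to 115 mm) with cup and clamp; the front (x = -130 to -20 mm) is a panel that slopes down to the front at 25 degrees and carries the dial.
- dial_grip (a point): Point on the dial's axis, 17 mm out from the sloping panel. z points out of the panel along the axis, leaning 25 degrees from vertical to the mixer's front; the frame turns with the dial, x along the white rib on its end. The dial is a black round ribbed knob, 38 mm across, its end 29 mm out from the panel; on the panel nothing stands within 60 mm of its axis.
- dial (a joint): Angle of the dial, rad, growing clockwise seen from outside: 0 at the anticlockwise stop (rib points at the black tick), 3.35 at the other stop. A click every 0.419 rad (24 degrees), the stop being click 0; it starts in click 2 to 5. Leaving a click takes about 0.09 N m; let go between two, it snaps into the nearer. One grasp turns it 1.5 rad at most: let go and take it again.
- lever_pivot (a point): A point on the upright axis of the clamp lever, at the mid-height of its handle bar (84 mm over the worktop).
- lever_push (a point): Middle of the clamp lever's level steel handle bar, 75 mm from the pivot. The bar is 12 mm wide, 16 mm high and ends in an upright black grip, 20 mm across, 92 mm from the pivot. Open, it sticks out past the mixer's left side and is pushed from the mixer's front side.
- lever (a joint): Angle of the clamp lever, rad, growing clockwise seen from above: 0 open (handle to the left, 20 degrees forward of the mixer's y axis), 1.75 shut (handle to the back, 10 degrees left of the mixer's x axis). Up to 1.05 rad a spring throws it back open (0.25 N m at first, falling to none); beyond, it snaps shut by itself. Shutting moves the left jaw 5 mm against the cup.
- nest (a point): Middle of the round black mat on the deck between the jaws, 58 mm over the worktop, where the cup stands.
- cup_center (a point): Centre (half-way up, z along its axis) of the loose specimen cup with a screw lid, 58 mm across and 59 mm high, standing on the mat between the jaws.
There are look-alikes about, which are no part of the job. What is meant by the part that bears cup_center is not blue or white, and is the larger of those in its own colour.

How it is judged (in metres and radians):
On the way, in this order (a step that is already met when the one before it is completed fails the run):
1. the clamp lever is snapped shut, with the dial still off its stop (value of joint lever above 1.6 rad and value of joint dial above 0.3 rad), for 0.2 s.
2. the dial is turned back to its stop, with the lever shut (value of joint dial below 0.12 rad and value of joint lever above 1.6 rad), for 0.1 s.
At the end, for the whole second after the job is handed in: The clamp lever is shut (joint over 1.6 rad), the dial rests in the fifth click from its stop (2.094 rad, within 0.135 rad), and the cup stands on the mat between the jaws, within 8 mm of its middle and within 0.12 rad of upright (value of joint lever above 1.6 rad and value of joint dial between 1.96 and 2.23 rad and horizontal distance between cup_center and nest below 0.008 m and angle between cup_center's own z axis and vertical below 0.12 rad and z of cup_center in the frame of nest between 0.024 and 0.036 m); the robot touches nothing.
It fails at once if the cup is tipped over (angle between cup_center's own z axis and vertical above 0.5 rad).
It also fails if it takes over 72 s, if anything falls off the work surface, if the arm or the gripper's body presses on something with over 40 N, if the wrist force passes 120 N, or if a joint passes its speed limit or range.

## Robot

A 6-joint arm with a two-finger parallel gripper is mounted at the origin on a cart in front of the work surface, level with it; the furniture and walls round the work are solid. World frame = base frame: x ahead of the robot, y to its left, z up, the work surface at z = 0. Lengths are in m, angles in degrees, forces in N, time in s.
With the tool pointing down it reaches from about 0.4 to 0.925 m from the base axis. Payload 12.5 kg.
Tool frame: the origin (TCP) lies on the centre line of the jaws, within the pads' length; the fingertips stand 11 mm ahead of it and the grasp point (between the pads) lies 8 mm behind it; z points along the fingers, x is the direction in which the jaws open and shut, and the axes are right-handed (so a half turn about z gives the same grasp; the last joint's range is limited). The gripper opens to 95 mm and grips with 3 to 60 N. Pads are 20 mm wide; open, the fingers measure 119 mm over their backs; the gripper's body (75 mm by 180 mm) begins 59 mm behind the grasp point.
Start: joints at [60.585, 28.126, 89.318, -0, 62.55, -6.05], TCP at [0.248, 0.574, 0.226] pointing down, gripper open.
Joint ranges: [-177.58, 177.58], [-47.91, 125.51], [2.72, 160], [-65.01, 245.01], [3.68, 167.84], [-153.87, 153.87]. Speed limits (degrees/s): [127.2, 127.2, 159.86, 180, 180, 180].

## Interface

Orientations are given as [roll, pitch, yaw] about the fixed x, y, z axes, in that order (R = Rz(yaw) Ry(pitch) Rx(roll)).
In Python, from workcell import bot, cams gives the robot as it stands.
- The arm moves only by the tool move_arm, never from a script. Its argument "deltas" is a list of rows, each a list of 4 numbers: the shift along the tool's x, y, z in mm, then the turn about the tool's z in degrees. A call has 1 to 10 rows; each row is the pose to reach, as a shift and turn from the pose measured when the call began, along the tool's axes at that moment; what a row does not reach only later rows make up. A row lasts 1/12 s, in which the tool goes at most 41.7 mm and 7.16 degrees, less where a joint would pass 70% of its speed; a pose out of reach is approached as far as the arm can. A call with a gripper value outside its range is refused whole. "fingers" is the closure, from 0 (fully open) to 1 (shut), set as the call begins (left out, the last holds). The fingers move at their own pace and stop on an object; "grip_force" is the grip in N (left out, the last holds). Time passes only in rows, so rows that repeat a pose let the fingers close. It gives the time, the measured TCP pose, the force and the opening at its end, in the units of the state.
- bot.sense(): the state, without advancing time (a new reading comes with each control period).
- cams.read_camera(name): name is "side" or "top"; returns a dict with "frame" (400x640x3 uint8, red, green, blue), "K" (3x3 intrinsics, pixels), "k1" (the pictures are not rectified: a ray, as slopes to the right and down, at radius r is drawn at 1 + k1 r^2 times it, then the intrinsics apply), "R" (3x3) and "t" (3): a world point X has camera coordinates R X + t. Camera axes: x right, y down, z forward; pixel columns grow to the right and rows downward; lengths in m; the calibration is good to about 2 mm. A picture is of the moment at which its call begins. There is no depth.
- bot.finish_job(): hands the job in, once; it reports no verdict.
The state is a dict: "time": time; "q": joint angles; "joint_vel": joint speeds; "joint_efforts": joint torques, N m; "tool_pos": TCP position; "tcp_rot": TCP orientation; "force": force on the tool from outside, world axes, zero at the start; "ft_torque": the same for the moment, N m; "width": finger opening in m.
Only numpy, scipy, OpenCV 4.12 (cv2) and the standard library are available. Lean on these libraries where they do the work, as an engineer would, in place of code of your own. Each camera call takes 0.05 s, during which the arm holds its last target.

## Working session

There is one attempt and no reset: what is moved stays moved. The work goes in short steps, Python scripts to look and compute and a tool call to move; the robot and the scene stay as the last step left them, time stands still between calls to the robot, and variables do not carry over. Pictures are saved under pics/ and viewed, and the job is handed in when it is done.

Besides the shell and the picture viewer there is one more tool, called after "Request:" as name(argument=value, ...), one argument or row to a line, values as JSON. move_arm: Moves the arm, as the interface text tells. Its arguments: {"type":"object","properties":{"deltas":{"type":"array"},"fingers":{"type":"number"},"grip_force":{"type":"number"}},"required":["deltas"]}

```bash
ls; mkdir -p pics; python3 - <<'E'
from workcell import bot,cams
import cv2,numpy as np
print(bot.sense())
for n in ["side","top"]:
    d=cams.read_camera(n); cv2.imwrite(f"pics/{n}0.png",d["frame"][:,:,::-1])
    print(n,d["K"],d["k1"],d["R"],d["t"])
E
```

```text
pics
{'time': 0.0, 'q': array([ 6.05840991e+01,  2.81653788e+01,  8.93508985e+01, -1.21581753e-03,
        6.25483442e+01, -6.05015741e+00]), 'joint_vel': array([-0.02945326,  0.03085245, -0.07753826, -0.05570575,  0.01077365,
        0.06658601]), 'joint_efforts': array([ 1.72350428e-03, -6.12650943e+01, -2.58176333e+01,  6.93260855e-02,
        4.83375625e-02, -8.12844542e-05]), 'tool_pos': array([0.24773981, 0.57354829, 0.22504374]), 'tcp_rot': array([-1.79994261e+02,  6.43751812e-02,  6.66348209e+01]), 'force': array([-0.22346207, -0.01892973, -0.2597663 ]), 'ft_torque': array([ 0.04396159, -0.05780424,  0.01762204]), 'width': 0.09492525528720988}
side [[378.95942398   0.         320.67946568]
 [  0.         378.95942398 200.79837575]
 [  0.           0.           1.        ]] -0.0481823294103536 [[ 0.97447235 -0.22400783  0.01497099]
 [-0.11626376 -0.56056377 -0.81990914]
 [ 0.19205826  0.7972382  -0.57229789]] [-0.51559188  0.12926045  0.75920176]
top [[461.30106816   0.         313.58378025]
 [  0.         461.30106816 197.87934856]
 [  0.           0.           1.        ]] -0.046675086349173715 [[-7.43846863e-03 -9.99972314e-01 -1.99841597e-04]
 [-9.93173100e-01  7.41115654e-03 -1.16414207e-01]
 [ 1.16412465e-01 -6.67466131e-04 -9.93200731e-01]] [0.04084811 0.53500614 0.9191484 ]
```

View pics/side0.png

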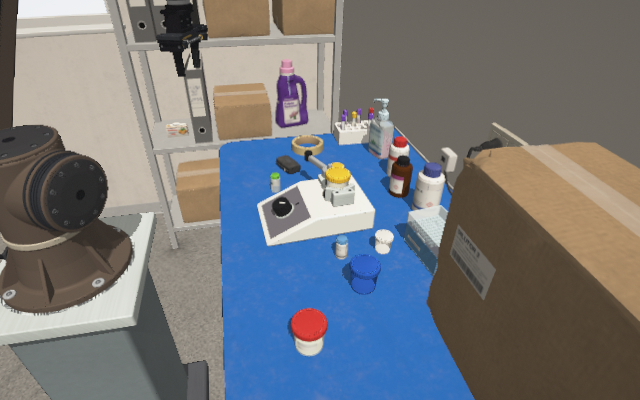

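View pics/top0.png

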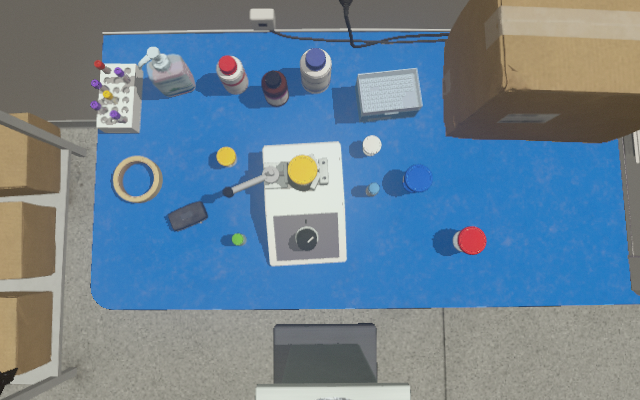

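Top picture: the mixer's front faces the robot, the yellow cup is at (303,170), lever pivot near (270,174) with the grip at (228,192), and the dial at (307,239). I'll zoom in.

```bash
cat > h.py <<'E'
from workcell import bot,cams
import cv2,numpy as np
def ray(d,u,v):
    K=d["K"]; x=(u-K[0,2])/K[0,0]; y=(v-K[1,2])/K[1,1]
    dist=np.array([d["k1"],0,0,0.]); p=cv2.undistortPoints(np.array([[[u,v]]],float),K,dist)[0,0]
    c=-d["R"].T@d["t"]; r=d["R"].T@np.array([p[0],p[1],1]); return c,r
def atz(d,u,v,z):
    c,r=ray(d,u,v); return c+r*(z-c[2])/r[2]
def proj(d,X):
    X=np.atleast_2d(np.asarray(X,float)); p,_=cv2.projectPoints(X,cv2.Rodrigues(d["R"])[0],d["t"],d["K"],np.array([d["k1"],0,0,0.]));return p[:,0]
def crop(d,name,u0,v0,u1,v1,s):
    c=d["frame"][v0:v1,u0:u1,::-1]; cv2.imwrite("pics/"+name,cv2.resize(c,None,fx=s,fy=s,interpolation=cv2.INTER_CUBIC))
E
python3 - <<'E'
from h import *
import pickle
D={n:cams.read_camera(n) for n in("top","side")}
pickle.dump(D,open("d0.pkl","wb"))
crop(D["top"],"t1.png",215,130,355,275,4)
crop(D["side"],"s1.png",250,140,390,250,5)
E
```

```text
(no output)
```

View pics/t1.png

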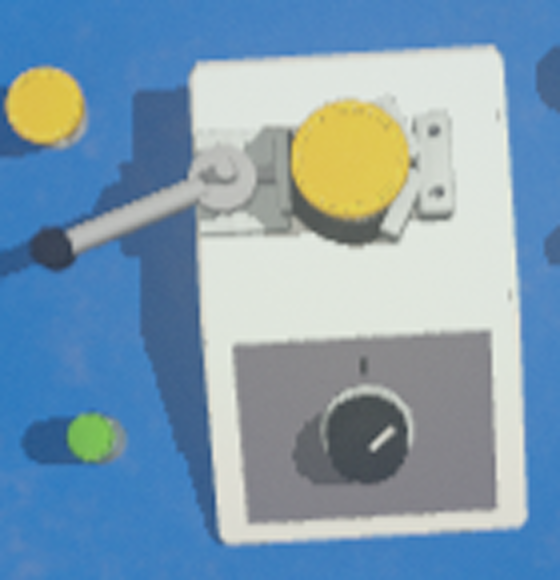

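View pics/s1.png

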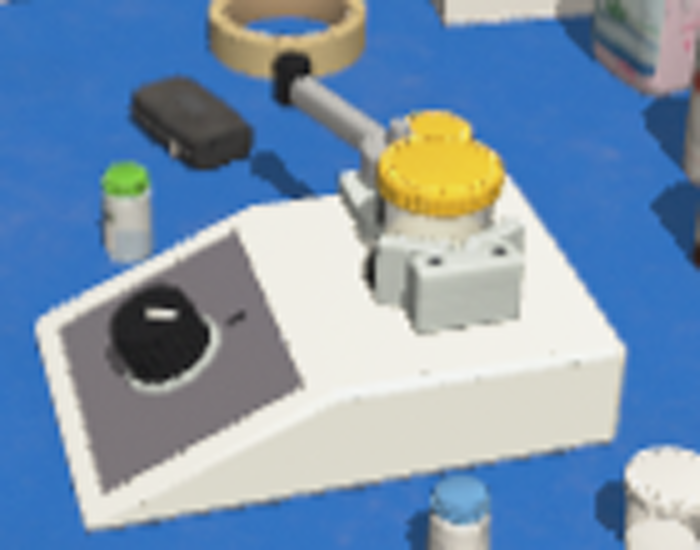

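```bash
cat > fit.py <<'E'
from h import *
import pickle
from scipy.optimize import least_squares
D=pickle.load(open("d0.pkl","rb"))
zf=.058-.110*np.tan(np.radians(25))
obs=[("top",(115,80,58),(263.2,145.5)),("top",(115,-80,58),(340,141.5)),("top",(-130,80,zf*1e3),(270.5,266.2)),("top",(-130,-80,zf*1e3),(346.2,261.5)),
("side",(115,-80,58),(375,209)),("side",(-130,80,zf*1e3),(257.6,205)),("side",(-20,-80,58),(317,220)),("side",(-20,80,58),(300,181.6)),("side",(-130,-80,0),(267.6,246))]
def T(p,X):
    c,s=np.cos(p[2]),np.sin(p[2]); X=np.asarray(X)/1e3
    return np.array([p[0]+c*X[0]-s*X[1],p[1]+s*X[0]+c*X[1],X[2]])
f=lambda p:np.concatenate([proj(D[n],T(p,X))[0]-np.array(o) for n,X,o in obs])
r=least_squares(f,[.6,.05,0],loss="soft_l1"); P=r.x
E
python3 - <<'E'
from fit import *
print(P,np.degrees(P[2])); print(f(P).reshape(-1,2).round(1))
def tp(x,y): return 215+x/4,130+y/4
def sp(x,y): return 250+x/5,140+y/5
def tri(a,b):
    c1,r1=ray(D["top"],*a);c2,r2=ray(D["side"],*b)
    s=np.linalg.lstsq(np.c_[r1,-r2],c2-c1,rcond=None)[0]; p,q=c1+s[0]*r1,c2+s[1]*r2
    return (p+q)/2,np.linalg.norm(p-q)
print("lid",atz(D["top"],*tp(351,157),.117),tri(tp(351,157),sp(440,168)))
print("pivot",atz(D["top"],*tp(222,172),.092),"grip",tri(tp(54,247),sp(293,72)))
print("dial end",tri(tp(368,437),sp(158,320)), "rib", tri(tp(383,439),sp(163,314)))
g=tri(tp(54,247),sp(293,72))[0]
c,s=np.cos(P[2]),np.sin(P[2]);Ri=np.array([[c,s],[-s,c]])
for X in (g,atz(D["top"],*tp(222,172),.092),atz(D["top"],*tp(351,157),.117),tri(tp(368,437),sp(158,320))[0],atz(D["top"],*tp(362,366),.03)): print(Ri@(X[:2]-P[:2]),X[2])
E
```

```text
[0.52975058 0.05413861 0.04763987] 2.729563679075523
[[-0.5 -0.4]
 [ 1.3 -0.6]
 [-0.1 -0.2]
 [ 0.9  0.3]
 [ 0.9 -0.2]
 [-1.  -1.8]
 [-0.2 -1.8]
 [-0.3 -1.9]
 [-0.6  1.5]]
lid [0.57979614 0.05695932 0.117     ] (array([0.58071454, 0.05712722, 0.11095645]), np.float64(0.0003484147321090846))
pivot [0.57742015 0.12016484 0.092     ] grip (array([0.54207088, 0.20202965, 0.08817368]), np.float64(0.0004573084714765581))
dial end (array([0.44957681, 0.05067916, 0.05045279]), np.float64(0.0006810361994686599)) rib (array([0.44969781, 0.04300864, 0.05891886]), np.float64(0.002118233793654715))
[0.01934917 0.14713654] 0.08817368491095401
[0.05075977 0.06368121] 0.09199999999999997
[0.0501231  0.00043425] 0.11699999999999999
[-0.08024756  0.0003625 ] 0.05045278660135799
[-0.04292737  0.00170982] 0.030000000000000027
```

```bash
python3 - <<'E'
from fit import *
def tp(x,y): return 215+x/4,130+y/4
def sp(x,y): return 250+x/5,140+y/5
def tri(a,b):
    c1,r1=ray(D["top"],*a);c2,r2=ray(D["side"],*b)
    s=np.linalg.lstsq(np.c_[r1,-r2],c2-c1,rcond=None)[0]; p,q=c1+s[0]*r1,c2+s[1]*r2
    return (p+q)/2,np.linalg.norm(p-q)
c,s=np.cos(P[2]),np.sin(P[2]);Ri=np.array([[c,s],[-s,c]])
for n,a,b in (("yellow small",tp(45,106),sp(440,128)),("green",tp(91,437),sp(126,178))):
    X,e=tri(a,b); print(n,X,e,Ri@(X[:2]-P[:2]))
st=bot.sense(); print("tcp mixer",Ri@(st["tool_pos"][:2]-P[:2]))
# overlay dial model variants
im={n:D[n]["frame"][:,:,::-1].copy() for n in D}
for xf in (-66,-69,-72,-75):
    zf=58-(-20-xf)*np.tan(np.radians(25)); a=np.array([-np.sin(np.radians(25)),0,np.cos(np.radians(25))])
    ft=np.array([xf,0,zf]); e=ft+29*a
    print(xf,[ (proj(D[n],T(P,q))[0]-(np.array([215,130]) if n=="top" else np.array([250,140])))*(4 if n=="top" else 5) for n in D for q in (ft,e)])
big={}
for n,(u0,v0,sc) in {"top":(280,200,9),"side":(260,180,10)}.items():
    w=64 if n=="top" else 60
    I=cv2.resize(im[n][v0:v0+w,u0:u0+w],None,fx=sc,fy=sc,interpolation=cv2.INTER_CUBIC)
    for xf,col in ((-69,(0,255,0)),(-75,(0,0,255))):
        zf=58-(-20-xf)*np.tan(np.radians(25)); a=np.array([-np.sin(np.radians(25)),0,np.cos(np.radians(25))]);u=np.array([np.cos(np.radians(25)),0,np.sin(np.radians(25))])
        pts=[proj(D[n],T(P,np.array([xf,0,zf])+29*a+19*(np.cos(t)*u+np.sin(t)*np.array([0,1,0]))))[0] for t in np.linspace(0,6.28,40)]
        cv2.polylines(I,[np.int32((np.array(pts)-[u0,v0]+.5)*sc)],True,col,1)
    big[n]=I
cv2.imwrite("pics/ov.png",cv2.resize(np.hstack([cv2.resize(b,(400,400)) for b in big.values()]),(800,400)))
E
```

```text
yellow small [0.62454095 0.21696138 0.03718706] 0.004398472187071676 [0.10243674 0.15812394]
green [0.45164057 0.19048876 0.04235192] 0.0011388369558275528 [-0.07152814  0.13991519]
tcp mixer [-0.25689617  0.53235916]
-66 [array([367.54803126, 410.28247957]), array([368.09760641, 432.91896658]), array([190.86957278, 340.6083232 ]), array([162.06847269, 297.2675081 ])]
-69 [array([367.90376153, 416.29730027]), array([368.4635188 , 439.08803937]), array([184.54879949, 344.03972389]), array([155.62060488, 300.77762846])]
-72 [array([368.25871274, 422.29835968]), array([368.82860211, 445.24250193]), array([178.23028968, 347.46996772]), array([149.17514884, 304.28659697])]
-75 [array([368.61288641, 428.2856871 ]), array([369.19285804, 451.38238679]), array([171.91406861, 350.89904091]), array([142.73213141, 307.79439891])]
```

View pics/ov.png

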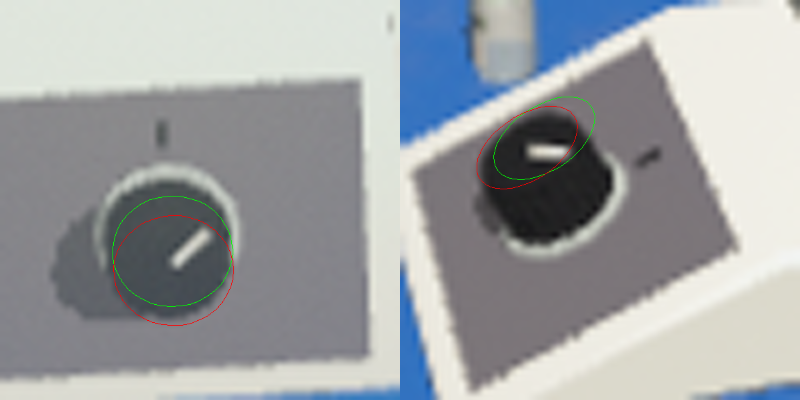

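The dial foot fits mixer x = -75 mm (red ellipse); its rib points about 50° clockwise, so click 2. The lever, cup and dial positions match the mixer fit. Next I align the tool with the mixer and close the fingers.

Request:
move_arm(
  deltas=[
    [0,0,0,-6],
    [0,0,0,-12],
    [0,0,0,-18],
    [0,0,0,-24],
    [0,0,0,-26.1],
    [0,0,0,-26.1],
  ],
  fingers=1,
  grip_force=30,
)

```text
time: 0.7
tool_pos: [0.2477, 0.5736, 0.2251]
tcp_rot: [-180.0, 0.1, 92.8]
force: [0.5, 0.3, -0.3]
width: 0.0609
```

Request:
move_arm(
  deltas=[
    [-33,20,0,0],
    [-66,40,0,0],
    [-99,60,0,0],
    [-132,80,0,0],
    [-165,100,0,0],
    [-198,120,0,0],
    [-231,140,0,0],
    [-264,160,0,0],
    [-297,180,0,0],
    [-330,200,0,0],
  ],
)

```text
time: 1.53
tool_pos: [0.4646, 0.2522, 0.2254]
tcp_rot: [-180.0, 0.0, 92.7]
force: [0.5, 0.3, 0.6]
width: 0.0004
```

```bash
cat >> fit.py <<'E'
c_,s_=np.cos(P[2]),np.sin(P[2]);Ri=np.array([[c_,s_],[-s_,c_]])
def where():
    st=bot.sense(); return (1e3*Ri@(st["tool_pos"][:2]-P[:2])).round(1),(1e3*st["tool_pos"][2]).round(1),st["tcp_rot"].round(2)-[0,0,np.degrees(P[2])+90],st["force"].round(2),st["ft_torque"].round(3),st["width"],st["time"]
E
python3 -c "
from fit import *
print(where())"
```

```text
(array([-55.7, 200.9]), np.float64(225.4), array([-1.79980000e+02,  4.00000000e-02, -9.56367908e-03]), array([0.5 , 0.3 , 0.55]), array([ 0.109, -0.002, -0.015]), 0.00039195479646690146, 1.5333)
```

Request:
move_arm(
  deltas=[
    [-20,12,20,0],
    [-40,24,45,0],
    [-60,36,75,0],
    [-79,44,105,0],
    [-79,44,130,0],
    [-79,44,147,0],
    [-79,44,147,0],
  ],
)

```text
time: 2.12
tool_pos: [0.5109, 0.1744, 0.0754]
tcp_rot: [-179.7, 0.1, 92.6]
force: [-1.0, 0.7, -0.9]
width: 0.0003
```

```bash
python3 - <<'E'
from fit import *
D={n:cams.read_camera(n) for n in("top","side")}
crop(D["top"],"t2.png",215,130,355,275,4)
crop(D["side"],"s2.png",250,120,390,250,4)
print(where())
E
python3 -c "
import cv2,numpy as np
a=cv2.imread('pics/t2.png');b=cv2.imread('pics/s2.png')
b=cv2.copyMakeBorder(b,0,a.shape[0]-b.shape[0],0,0,0)
cv2.imwrite('pics/c2.png',cv2.resize(np.hstack([a,b]),(800,414)))"
```

```text
(array([-11.7, 121.8]), np.float64(78.5), array([-1.79930000e+02,  5.00000000e-02, -6.95636791e-02]), array([0.54, 0.14, 0.26]), array([ 0.099, -0.014,  0.007]), 0.0007052416627104988, 2.2167)
```

View pics/c2.png

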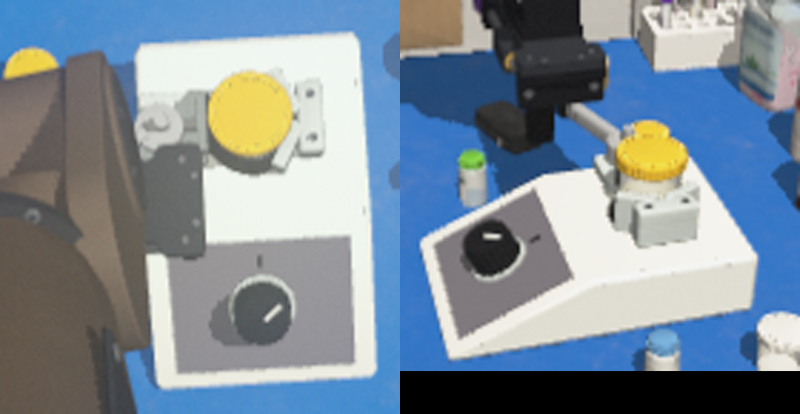

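The closed fingers stand in front of the handle bar, clear of the mixer. Now the push along the arc.

Request:
move_arm(
  deltas=[
    [1,10,0,0],
    [2,18,0,0],
    [5,25,0,0],
    [8,32,0,0],
    [10,38,0,0],
    [12,45,0,0],
    [13,51,0,0],
    [14,58,0,0],
    [14,64,0,0],
    [13.5,70.5,0,0],
  ],
)

```text
time: 3.05
tool_pos: [0.5826, 0.1922, 0.0784]
tcp_rot: [-179.9, 0.0, 92.7]
force: [-2.4, -0.3, 1.2]
width: 0.0002
```

```bash
python3 - <<'E'
from fit import *
D={n:cams.read_camera(n) for n in("top","side")}
crop(D["side"],"s3.png",250,120,390,250,4)
print(where())
E
```

```text
(array([ 60. , 135.3]), np.float64(78.4), array([ 1.79990000e+02,  3.00000000e-02, -8.95636791e-02]), array([-0.95,  1.62, -0.77]), array([ 0.183,  0.11 , -0.05 ]), 0.0003479744656813609, 3.15)
```

View pics/s3.png

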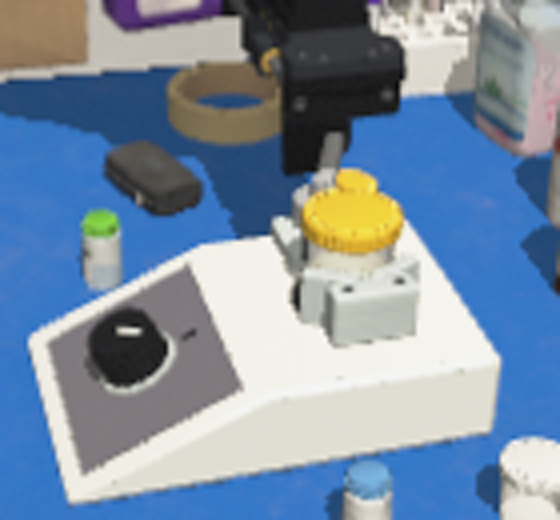

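The lever swings with the fingers (around (330,150) in the crop). I carry on past the snap point.

Request:
move_arm(
  deltas=[
    [-1,6,0,0],
    [-2,11,0,0],
    [-4,17,0,0],
    [-7,23,0,0],
    [-10,28,0,0],
    [-14,34,0,0],
    [-18,39,0,0],
    [-22.5,44,0,0],
    [-28,48,0,0],
    [-33,52,0,0],
  ],
)

```text
time: 3.98
tool_pos: [0.6372, 0.1609, 0.0784]
tcp_rot: [180.0, 0.0, 92.6]
force: [0.3, -0.1, 0.1]
width: 0.0005
```

```bash
python3 - <<'E'
from fit import *
D={n:cams.read_camera(n) for n in("top","side")}
crop(D["side"],"s4.png",250,120,390,250,4)
crop(D["top"],"t4.png",215,100,355,275,3)
print(where())
E
```

```text
(array([112.6, 101.2]), np.float64(78.4), array([ 1.79970000e+02,  3.00000000e-02, -1.49563679e-01]), array([ 0.66, -0.58, -0.54]), array([0.013, 0.037, 0.047]), 0.0007553908972548388, 4.0833)
```

View pics/s4.png

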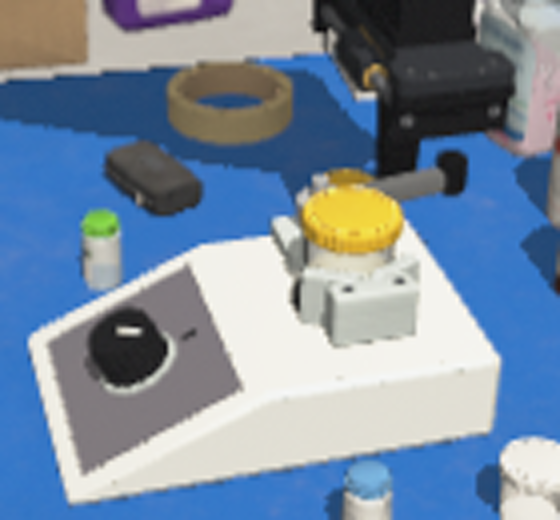

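View pics/t4.png

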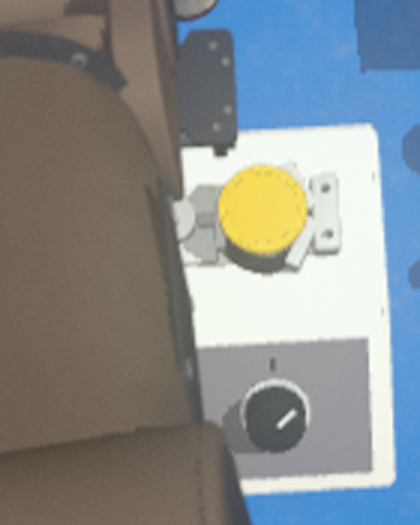

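The lever seems to have snapped over (grip at (455,170) in the side crop) and no force remains on the fingers. I back off to the left, lift, and open the fingers.

Request:
move_arm(
  deltas=[
    [15,0,0,0],
    [30,0,-20,0],
    [35,0,-50,0],
    [30,-20,-85,0],
    [10,-50,-120,0],
    [-20,-85,-120,0],
    [-50,-120,-120,0],
    [-80,-155,-120,0],
    [-101,-190,-120,0],
    [-101,-196,-120,0],
  ],
  fingers=0,
)

```text
time: 4.92
tool_pos: [0.4429, 0.0501, 0.1985]
tcp_rot: [-180.0, 0.0, 92.6]
force: [0.5, 0.1, 1.1]
width: 0.0617
```

```bash
python3 - <<'E'
from fit import *
D={n:cams.read_camera(n) for n in("top","side")}
crop(D["side"],"s5.png",250,120,390,250,4)
crop(D["top"],"t5.png",215,100,355,275,4)
print(where())
E
```

```text
(array([-86.7,   0.5]), np.float64(198.8), array([-1.79980000e+02,  3.00000000e-02, -2.19563679e-01]), array([ 0.46,  0.11, -0.32]), array([ 0.08 ,  0.063, -0.027]), 0.0697009562077683, 5.0167)
```

View pics/s5.png

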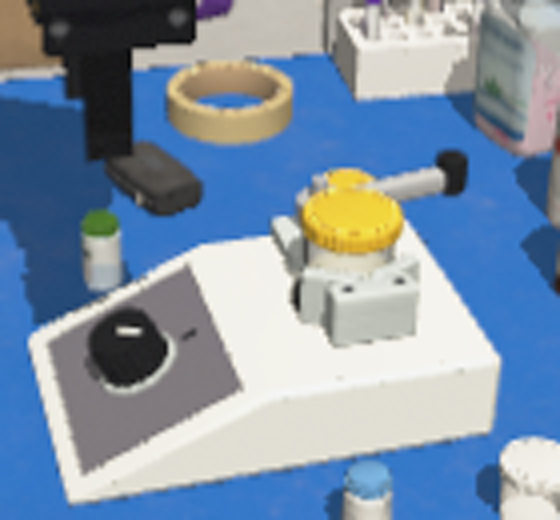

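View pics/t5.png

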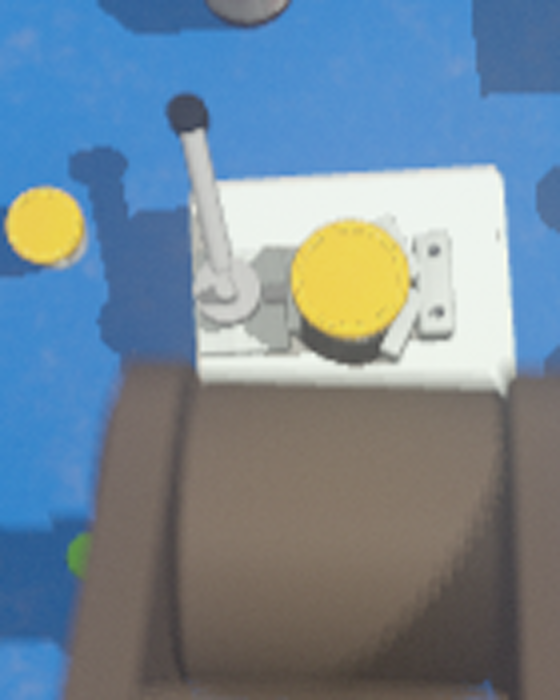

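```bash
python3 - <<'E'
from fit import *
for z in (.09,.1):
  X=atz(D["top"],215+188/4,100+112/4,z); g=Ri@(X[:2]-P[:2])*1e3; print(g,np.degrees(np.arctan2(g[1]-62.5,g[0]-50)))
X=atz(D["top"],215+351/4,100+278/4,.117); print(Ri@(X[:2]-P[:2])*1e3)
E
```

```text
[141.85529818  76.69681859] 8.785907791556255
[139.05790796  75.69910729] 8.430332703831118
[49.645094    0.45923258]
```

The lever is shut (handle about 9–10° left of the mixer's x axis) and the cup is centred. Now I go down over the dial with the tool pre-turned 26° clockwise.

Request:
move_arm(
  deltas=[
    [0,3,15,7],
    [0,3,35,14],
    [0,3,60,21],
    [0,3,85,26],
    [0,3,105,26],
    [0,3,122,26],
    [0,3,135,26],
    [0,3,145,26],
    [0,3,145,26],
  ],
  fingers=0.3,
)

```text
time: 5.77
tool_pos: [0.4463, 0.0515, 0.0522]
tcp_rot: [-179.9, 0.1, 66.5]
force: [-0.5, -0.4, -0.6]
width: 0.0664
```

```bash
python3 - <<'E'
from fit import *
D={n:cams.read_camera(n) for n in("side",)}
crop(D["side"],"s6.png",250,140,330,230,7)
print(where())
E
```

```text
(array([-83.4,   1.2]), np.float64(53.2), array([-1.79920000e+02,  6.00000000e-02, -2.61795637e+01]), array([-0.39, -0.75,  0.03]), array([-0.009,  0.011,  0.001]), 0.06669924389338514, 5.8167)
```

View pics/s6.png

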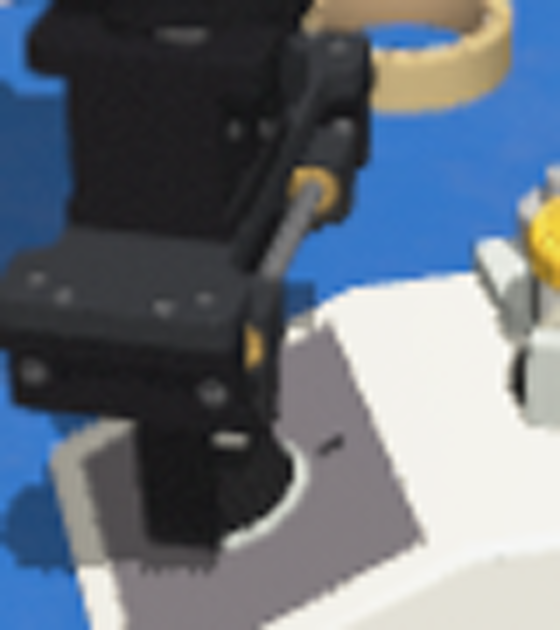

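Request:
move_arm(
  deltas=[
    [0,0,0,0],
    [0,0,0,0],
    [0,0,0,0],
    [0,0,0,0],
    [0,0,0,0],
    [0,0,0,0],
  ],
  fingers=1,
  grip_force=25,
)

```text
time: 6.32
tool_pos: [0.4467, 0.0514, 0.0535]
tcp_rot: [-180.0, 0.0, 66.5]
force: [1.0, 1.9, 2.9]
width: 0.0396
```

```bash
python3 - <<'E'
from fit import *
print(where())
E
```

```text
(array([-83.1,   1.3]), np.float64(53.5), array([-1.79970000e+02,  3.00000000e-02, -2.61795637e+01]), array([0.99, 1.94, 2.93]), array([ 0.562, -0.001,  0.133]), 0.03956921875963725, 6.3167)
```

Request:
move_arm(
  deltas=[
    [0,0,0,-6],
    [0,0,0,-12],
    [0,0,0,-18],
    [0,0,0,-24],
    [0,0,0,-30],
    [0,0,0,-36],
    [0,0,0,-41],
    [0,0,0,-46],
    [0,0,0,-50],
    [0,0,0,-54],
  ],
)

```text
time: 7.15
tool_pos: [0.447, 0.0506, 0.0541]
tcp_rot: [180.0, 0.1, 120.7]
force: [-1.4, -9.5, 4.5]
width: 0.039
```

```bash
python3 - <<'E'
from fit import *
D={n:cams.read_camera(n) for n in("side",)}
crop(D["side"],"s7.png",250,140,330,230,7)
print(where())
E
```

```text
(array([-82.8,   0.4]), np.float64(54.1), array([-1.80000000e+02,  7.00000000e-02,  2.83004363e+01]), array([-2.98, -8.95, 10.29]), array([-2.025,  0.069, -0.234]), 0.03928816779368715, 7.2)
```

View pics/s7.png

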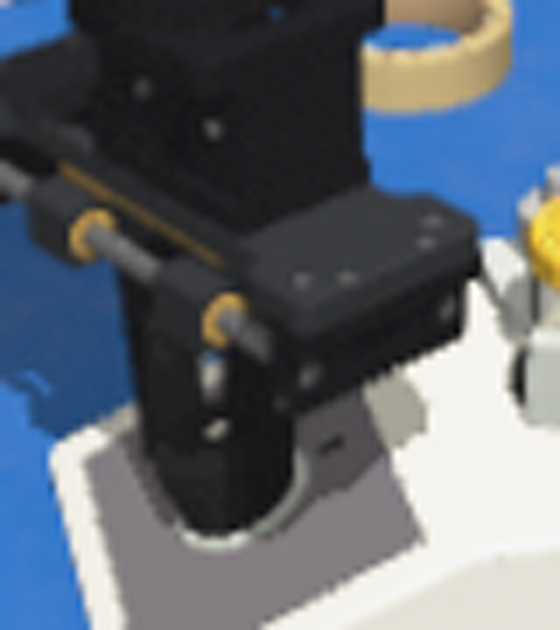

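Request:
move_arm(
  deltas=[
    [0,0,0,0],
    [0,0,0,0],
    [0,0,0,0],
    [0,0,0,0],
    [0,0,-15,0],
    [0,0,-35,0],
    [0,0,-60,0],
    [0,0,-80,0],
    [0,0,-80,0],
  ],
  fingers=0.3,
)

```text
time: 7.95
tool_pos: [0.4482, 0.0509, 0.137]
tcp_rot: [179.8, 0.2, 121.0]
force: [0.6, -0.9, 0.3]
width: 0.067
```

```bash
python3 - <<'E'
from fit import *
D={n:cams.read_camera(n) for n in("side",)}
crop(D["side"],"s8.png",250,140,330,230,7)
print(where())
E
```

```text
(array([-82.1,   0.6]), np.float64(135.4), array([1.79830000e+02, 1.70000000e-01, 2.83004363e+01]), array([-0.18,  0.98, -0.63]), array([0.094, 0.068, 0.005]), 0.06699287608179032, 8.0)
```

View pics/s8.png

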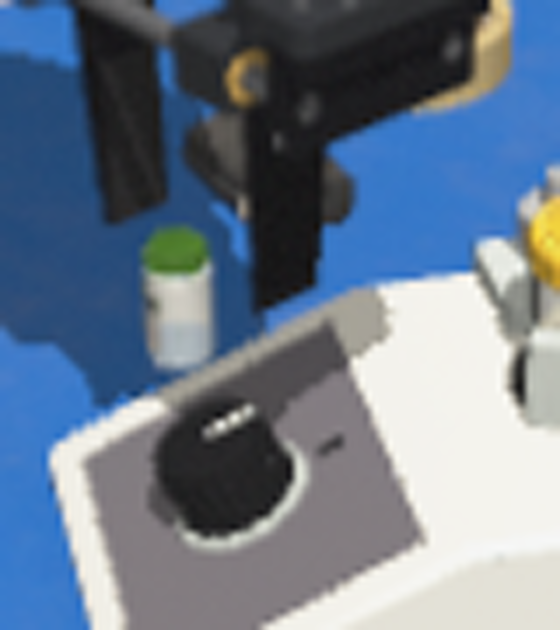

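```bash
cat > dial.py <<'E'
from fit import *
def ribpts(ang,xf=-74.5,cam="side"):
    al=np.radians(25); a=np.array([-np.sin(al),0,np.cos(al)]);u=np.array([np.cos(al),0,np.sin(al)]);v=np.array([0,1,0])
    zf=58-(-20-xf)*np.tan(al); e=np.array([xf,0,zf])+29*a
    d=np.cos(ang)*u-np.sin(ang)*v
    return [proj(D[cam],T(P,e+r*d))[0] for r in (0,16)]
if __name__=="__main__":
    for k in range(9):
        p,q=ribpts(k*.4189); d=q-p; print(k,((p-[250,140])*7).round(),((q-[250,140])*7).round(),"dir",np.degrees(np.arctan2(d[1],d[0])).round(1))
E
python3 dial.py
```

```text
0 [201. 430.] [245. 406.] dir -28.6
1 [201. 430.] [245. 420.] dir -13.4
2 [201. 430.] [238. 435.] dir 7.5
3 [201. 430.] [224. 449.] dir 40.7
4 [201. 430.] [206. 461.] dir 81.5
5 [201. 430.] [187. 466.] dir 111.2
6 [201. 430.] [171. 466.] dir 130.1
7 [201. 430.] [160. 459.] dir 144.6
8 [201. 430.] [157. 447.] dir 158.6
```

```bash
cat > rib.py <<'E'
from dial import *
def meas(Ds):
    p0=ribpts(0)[0]; g=Ds["frame"].astype(float).mean(2)
    G=cv2.resize(g[165:215,260:300],None,fx=8,fy=8,interpolation=cv2.INTER_CUBIC)
    yy,xx=np.mgrid[0:G.shape[0],0:G.shape[1]]; X=260+(xx+.5)/8-.5; Y=165+(yy+.5)/8-.5
    m=((X-p0[0])**2+(Y-p0[1])**2<7.5**2)&(G>110)
    n,l,s,c=cv2.connectedComponentsWithStats(m.astype(np.uint8))
    o=[]
    for i in range(1,n):
        if s[i,4]<60: continue
        k=l==i; q=np.c_[X[k],Y[k]]; c0=q.mean(0); w,v=np.linalg.eigh(np.cov((q-c0).T)); v=v[:,1]
        if v@(c0-p0)<0: v=-v
        o.append((s[i,4],c0.round(1),"dir",np.degrees(np.arctan2(v[1],v[0])).round(1),"elong",(w[1]/w[0]).round(1)))
    return p0,o
E
python3 - <<'E'
from rib import *
print(meas(D["side"])); print(meas(cams.read_camera("side")))
E
```

```text
(array([278.76115943, 201.44196938]), [(np.int32(2036), array([276. , 196.9]), 'dir', np.float64(150.0), 'elong', np.float64(10.4)), (np.int32(724), array([281.8, 202.3]), 'dir', np.float64(2.2), 'elong', np.float64(8.6))])
(array([278.76115943, 201.44196938]), [(np.int32(1446), array([274.8, 197.3]), 'dir', np.float64(136.6), 'elong', np.float64(14.5)), (np.int32(813), array([282.3, 199.7]), 'dir', np.float64(-28.3), 'elong', np.float64(15.5))])
```

The rib direction is -28.3°, against -28.6° predicted for click 0, so the dial is at its stop. Next come three forward turns of two, two and one clicks.

Request:
move_arm(
  deltas=[
    [0,0,20,0],
    [0,0,45,0],
    [0,0,65,0],
    [0,0,82,0],
    [0,0,82,0],
  ],
)

```text
time: 8.47
tool_pos: [0.4464, 0.0508, 0.0502]
tcp_rot: [-179.9, 0.0, 121.0]
force: [-2.7, 0.2, 8.2]
width: 0.0661
```

Request:
move_arm(
  deltas=[
    [0,0,0,0],
    [0,0,0,0],
    [0,0,0,0],
    [0,0,0,0],
    [0,0,0,0],
    [0,0,0,0],
  ],
  fingers=1,
)

```text
time: 8.97
tool_pos: [0.4464, 0.0502, 0.0494]
tcp_rot: [-179.9, 0.0, 121.0]
force: [0.9, -10.7, -0.3]
width: 0.0398
```

```bash
python3 - <<'E'
from fit import *
print(where())
E
```

```text
(array([-83.5,   0. ]), np.float64(49.4), array([-1.79890000e+02,  4.00000000e-02,  2.82904363e+01]), array([  0.9 , -10.74,  -0.26]), array([-1.981, -0.301, -0.145]), 0.039789407239683404, 8.9667)
```

Request:
move_arm(
  deltas=[
    [0,0,-3,4],
    [0,0,-4,10],
    [0,0,-4,16],
    [0,0,-4,22],
    [0,0,-4,28],
    [0,0,-4,34],
    [0,0,-4,40],
    [0,0,-4,46],
    [0,0,-4,50],
    [0,0,-4,50],
  ],
)

```text
time: 9.8
tool_pos: [0.4448, 0.0517, 0.0529]
tcp_rot: [-179.8, 0.1, 70.8]
force: [-5.2, 18.8, 9.5]
width: 0.0394
```

Request:
move_arm(
  deltas=[
    [0,0,0,0],
    [0,0,0,0],
    [0,0,0,0],
    [0,0,0,0],
    [0,0,-15,0],
    [0,0,-35,0],
    [0,0,-60,0],
    [0,0,-75,0],
    [0,0,-75,0],
  ],
  fingers=0.3,
)

```text
time: 10.55
tool_pos: [0.4463, 0.0515, 0.1301]
tcp_rot: [180.0, 0.0, 70.8]
force: [-0.4, -0.7, -0.0]
width: 0.0665
```

```bash
python3 - <<'E'
from rib import *
d=cams.read_camera("side");print(meas(d));crop(d,"s9.png",250,140,330,230,7)
print(where())
E
```

```text
(array([278.76115943, 201.44196938]), [(np.int32(996), array([275.7, 196. ]), 'dir', np.float64(150.6), 'elong', np.float64(17.5)), (np.int32(757), array([281.7, 202.3]), 'dir', np.float64(2.0), 'elong', np.float64(8.4))])
(array([-84. ,   1.4]), np.float64(128.7), array([-1.79920000e+02,  5.00000000e-02, -2.19795637e+01]), array([-0.69, -0.19, -1.01]), array([-0.014, -0.001,  0.012]), 0.06632275756298865, 10.6)
```

View pics/s9.png

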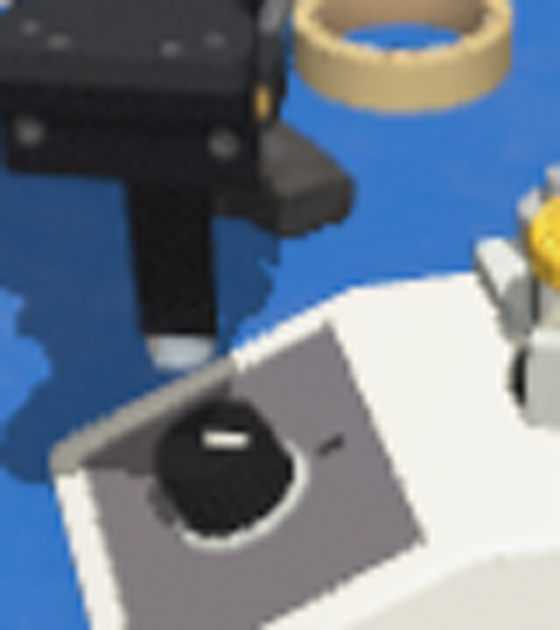

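The rib is back where it started (2.0° against 2.2°), so click 2. Now two more clicks.

Request:
move_arm(
  deltas=[
    [0,0,0,-7],
    [0,0,0,-14],
    [0,0,0,-21],
    [0,0,10,-28],
    [0,0,25,-35],
    [0,0,40,-42],
    [0,0,55,-48],
    [0,0,68,-48],
    [0,0,74,-48],
    [0,0,74,-48],
  ],
)

```text
time: 11.43
tool_pos: [0.4447, 0.0514, 0.0529]
tcp_rot: [-179.7, -0.1, 118.7]
force: [0.3, 0.4, 0.3]
width: 0.0666
```

Request:
move_arm(
  deltas=[
    [0,0,0,0],
    [0,0,0,0],
    [0,0,0,0],
    [0,0,0,0],
    [0,0,0,0],
    [0,0,0,0],
  ],
  fingers=1,
)

```text
time: 11.93
tool_pos: [0.4459, 0.0504, 0.0535]
tcp_rot: [-179.9, 0.0, 118.7]
force: [1.8, -15.4, -1.0]
width: 0.0393
```

Request:
move_arm(
  deltas=[
    [0,0,0,5],
    [0,0,0,10],
    [0,0,0,16],
    [0,0,0,22],
    [0,0,0,28],
    [0,0,0,34],
    [0,0,0,40],
    [0,0,0,46],
    [0,0,0,50],
    [0,0,0,50],
  ],
)

```text
time: 12.77
tool_pos: [0.4453, 0.0517, 0.0545]
tcp_rot: [-179.9, 0.1, 68.5]
force: [-3.4, 17.0, 13.9]
width: 0.0389
```

Request:
move_arm(
  deltas=[
    [0,0,0,0],
    [0,0,0,0],
    [0,0,0,0],
    [0,0,0,0],
    [0,0,-15,0],
    [0,0,-35,0],
    [0,0,-60,0],
    [0,0,-75,0],
    [0,0,-75,0],
  ],
  fingers=0.3,
)

```text
time: 13.52
tool_pos: [0.4465, 0.0516, 0.1319]
tcp_rot: [179.9, -0.0, 68.4]
force: [0.4, -0.0, 0.2]
width: 0.0663
```

```bash
python3 - <<'E'
from rib import *
d=cams.read_camera("side");print(meas(d));crop(d,"s10.png",250,140,330,230,7)
print(where())
E
```

```text
(array([278.76115943, 201.44196938]), [(np.int32(999), array([275.7, 196. ]), 'dir', np.float64(150.6), 'elong', np.float64(17.7)), (np.int32(166), array([282.3, 195.3]), 'dir', np.float64(26.4), 'elong', np.float64(15.7)), (np.int32(575), array([279.9, 204.1]), 'dir', np.float64(60.0), 'elong', np.float64(4.4))])
(array([-83.8,   1.4]), np.float64(130.5), array([179.95      ,  -0.        , -24.28956368]), array([-0.15, -0.15, -0.24]), array([ 0.005,  0.031, -0.02 ]), 0.06643181723546514, 13.5667)
```

View pics/s10.png

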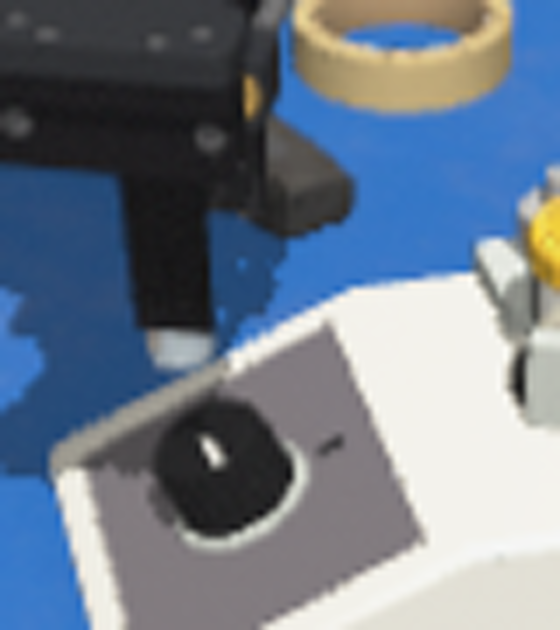

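The rib direction (60°) falls between my predictions for clicks 3 (41°) and 4 (81°). I'll move aside and check from the top camera.

Request:
move_arm(
  deltas=[
    [20,0,-20,0],
    [50,0,-40,0],
    [85,0,-60,0],
    [120,0,-60,0],
    [155,0,-60,0],
    [190,0,-60,0],
    [225,0,-60,0],
    [260,0,-60,0],
    [280,0,-60,0],
    [280,0,-60,0],
  ],
)

```text
time: 14.4
tool_pos: [0.5495, 0.3151, 0.1881]
tcp_rot: [-180.0, 0.0, 68.6]
force: [-0.2, 0.0, 0.1]
width: 0.0665
```

```bash
python3 - <<'E'
from rib import *
E={n:cams.read_camera(n) for n in("top","side")}
print(meas(E["side"]))
a=cv2.resize(D["top"]["frame"][200:270,270:350,::-1],None,fx=5,fy=5,interpolation=cv2.INTER_CUBIC)
b=cv2.resize(E["top"]["frame"][200:270,270:350,::-1],None,fx=5,fy=5,interpolation=cv2.INTER_CUBIC)
cv2.imwrite("pics/t11.png",np.hstack([a,b]))
for k in range(9):
  p,q=ribpts(k*.4189,cam="top");d=q-p;print(k,p.round(1),q.round(1),np.degrees(np.arctan2(d[1],d[0])).round(1))
print(where())
E
```

```text
(array([278.76115943, 201.44196938]), [(np.int32(2053), array([276. , 196.9]), 'dir', np.float64(148.9), 'elong', np.float64(10.2)), (np.int32(543), array([279.9, 204.1]), 'dir', np.float64(60.7), 'elong', np.float64(4.4))])
0 [307.3 242.6] [306.8 235.1] -93.4
1 [307.3 242.6] [310.2 235.6] -67.5
2 [307.3 242.6] [313.  237.3] -42.8
3 [307.3 242.6] [314.8 239.9] -19.8
4 [307.3 242.6] [315.4 242.9] 2.4
5 [307.3 242.6] [314.5 245.9] 24.7
6 [307.3 242.6] [312.4 248.3] 48.3
7 [307.3 242.6] [309.4 249.7] 73.6
8 [307.3 242.6] [306.  249.9] 99.7
(array([ 30.9, 256.8]), np.float64(188.5), array([-1.79950000e+02,  1.20000000e-01, -2.42295637e+01]), array([-0.07, -0.2 , -0.28]), array([0.023, 0.066, 0.077]), 0.06633493954473801, 14.5)
```

View pics/t11.png

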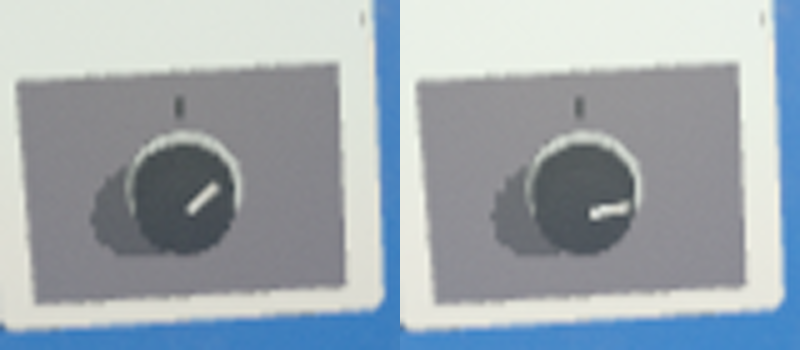

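```bash
cat > ribt.py <<'E'
from rib import *
from scipy.optimize import minimize
def est(cam,fr,sh=None):
    # max of line-brightness score over angle & centre shift
    g=fr.astype(np.float32).mean(2); S=6
    best=[]
    for a in np.radians(np.arange(-12,200,1.5)):
        p,q=ribpts(a,cam=cam); b=-1
        rr=np.linspace(.12,.85,14)[:,None]; pts=p+rr*(q-p)
        n=np.array([-(q-p)[1],(q-p)[0]]);n/=np.linalg.norm(n)
        for dx in np.arange(-1.5,1.6,.25):
            for dy in np.arange(-1.5,1.6,.25):
                Q=(pts+[dx,dy]).astype(np.float32); A=Q+n.astype(np.float32)*2.2;B=Q-n.astype(np.float32)*2.2
                f=lambda Z:cv2.remap(g,np.ascontiguousarray(Z[:,:1]),np.ascontiguousarray(Z[:,1:]),cv2.INTER_LINEAR).mean()
                sc=f(Q)-.5*f(A)-.5*f(B)
                if sc>b:b=sc;sd=(dx,dy)
        best.append((b,np.degrees(a),sd))
    best.sort(key=lambda x:-x[0]); return [(round(float(x[0]),1),round(float(x[1]),1),round(x[1]/24,2),x[2]) for x in best[:4]]
E
python3 - <<'E'
from ribt import *
E={n:cams.read_camera(n) for n in("top","side")}
for n in E: print(n,"start",est(n,D[n]["frame"]),"\n now",est(n,E[n]["frame"]))
E
```

```text
top start [(110.9, 46.5, np.float64(1.94), (np.float64(0.0), np.float64(-0.75))), (110.8, 49.5, np.float64(2.06), (np.float64(0.0), np.float64(-1.0))), (110.5, 48.0, np.float64(2.0), (np.float64(0.0), np.float64(-0.75))), (110.0, 45.0, np.float64(1.88), (np.float64(0.25), np.float64(-0.75)))] 
 now [(113.7, 81.0, np.float64(3.38), (np.float64(0.0), np.float64(-0.25))), (113.5, 79.5, np.float64(3.31), (np.float64(0.0), np.float64(-0.25))), (112.5, 78.0, np.float64(3.25), (np.float64(-0.25), np.float64(0.0))), (112.4, 82.5, np.float64(3.44), (np.float64(-0.25), np.float64(-0.25)))]
side start [(167.7, 42.0, np.float64(1.75), (np.float64(0.5), np.float64(0.5))), (165.6, 43.5, np.float64(1.81), (np.float64(0.5), np.float64(0.5))), (163.3, 37.5, np.float64(1.56), (np.float64(0.25), np.float64(0.75))), (162.7, 45.0, np.float64(1.88), (np.float64(0.5), np.float64(0.5)))] 
 now [(153.6, 84.0, np.float64(3.5), (np.float64(0.0), np.float64(0.75))), (153.1, 82.5, np.float64(3.44), (np.float64(0.0), np.float64(0.75))), (152.5, 81.0, np.float64(3.38), (np.float64(0.0), np.float64(1.0))), (151.4, 85.5, np.float64(3.56), (np.float64(0.0), np.float64(0.75)))]
```

Both cameras put the dial at about 3.4 clicks (≈ 82°), so it is sitting near the hump between 3 and 4. About 38° more is needed, so I go back and turn from there.

Request:
move_arm(
  deltas=[
    [-30,0,0,0],
    [-65,0,0,0],
    [-100,0,0,0],
    [-135,0,0,0],
    [-170,0,0,0],
    [-205,0,0,0],
    [-240,0,0,0],
    [-270,0,0,0],
    [-280,0,0,0],
    [-280,0,0,0],
  ],
)

```text
time: 15.43
tool_pos: [0.4443, 0.0485, 0.1901]
tcp_rot: [-180.0, 0.1, 68.2]
force: [0.4, 0.6, -0.2]
width: 0.0664
```

```bash
python3 -c "
from fit import *
print(where())"
```

```text
(array([-85.6,  -1.6]), np.float64(190.1), array([-1.79990000e+02,  8.00000000e-02, -2.45295637e+01]), array([ 0.37,  0.56, -0.19]), array([ 0.012, -0.026, -0.036]), 0.06639093914810983, 15.4333)
```

Request:
move_arm(
  deltas=[
    [3,1,10,-7],
    [3,1,25,-14],
    [3,1,45,-21],
    [3,1,65,-28],
    [3,1,85,-35],
    [3,1,105,-42],
    [3,1,120,-44],
    [3,1,130,-44],
    [3,1,136,-44],
    [3,1,136,-44],
  ],
)

```text
time: 16.27
tool_pos: [0.4461, 0.0512, 0.0532]
tcp_rot: [-179.9, 0.0, 112.2]
force: [-0.3, -0.9, 0.8]
width: 0.0667
```

Request:
move_arm(
  deltas=[
    [0,0,0,0],
    [0,0,0,0],
    [0,0,0,0],
    [0,0,0,0],
    [0,0,0,0],
    [0,0,0,0],
  ],
  fingers=1,
)

```text
time: 16.77
tool_pos: [0.4465, 0.0507, 0.0536]
tcp_rot: [-179.9, 0.1, 112.2]
force: [-1.1, -5.4, 1.7]
width: 0.0387
```

```bash
python3 - <<'E'
from fit import *
print(where())
d=cams.read_camera("side");crop(d,"s12.png",250,140,330,230,7)
E
```

```text
(array([-83.3,   0.6]), np.float64(53.6), array([-1.79920000e+02,  7.00000000e-02,  1.94704363e+01]), array([-1.08, -5.39,  1.69]), array([-1.121,  0.091, -0.061]), 0.0387323411639416, 16.7667)
```

View pics/s12.png

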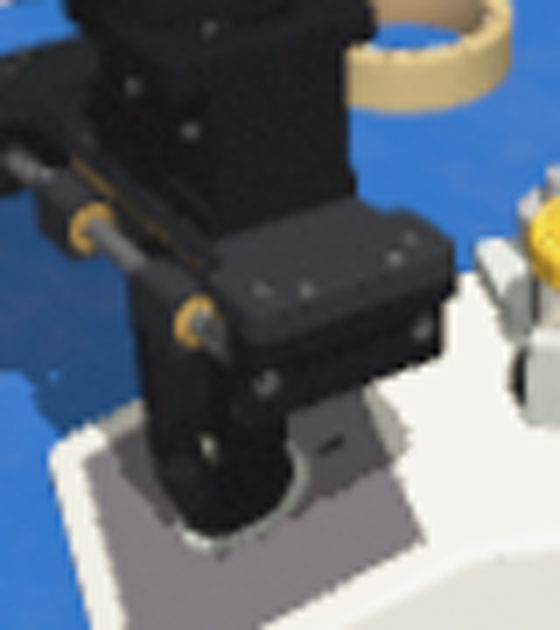

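Gripped squarely. Turning 40°.

Request:
move_arm(
  deltas=[
    [0,0,0,5],
    [0,0,0,10],
    [0,0,0,15],
    [0,0,0,20],
    [0,0,0,25],
    [0,0,0,30],
    [0,0,0,35],
    [0,0,0,40],
    [0,0,0,40],
    [0,0,0,40],
  ],
)

```text
time: 17.65
tool_pos: [0.4463, 0.0513, 0.0541]
tcp_rot: [-180.0, 0.1, 72.1]
force: [-0.7, 8.1, 4.6]
width: 0.0385
```

Request:
move_arm(
  deltas=[
    [0,0,0,0],
    [0,0,0,0],
    [0,0,0,0],
    [0,0,0,0],
    [0,0,-15,0],
    [0,0,-35,0],
    [0,0,-60,0],
    [0,0,-75,0],
    [0,0,-75,0],
  ],
  fingers=0.3,
)

```text
time: 18.4
tool_pos: [0.4474, 0.0513, 0.1315]
tcp_rot: [179.8, 0.0, 72.1]
force: [0.1, -0.3, -0.5]
width: 0.0668
```

```bash
python3 - <<'E'
from ribt import *
d=cams.read_camera("side");print(est("side",d["frame"]));crop(d,"s13.png",250,140,330,230,7)
print(where())
E
```

```text
[(164.3, 106.5, np.float64(4.44), (np.float64(-1.5), np.float64(1.5))), (162.4, 108.0, np.float64(4.5), (np.float64(-1.5), np.float64(1.5))), (161.9, 105.0, np.float64(4.38), (np.float64(-1.5), np.float64(1.5))), (161.9, 111.0, np.float64(4.62), (np.float64(-1.25), np.float64(1.5)))]
(array([-82.9,   1.1]), np.float64(130.1), array([ 1.79860000e+02,  3.00000000e-02, -2.05895637e+01]), array([-0.31, -1.64, -1.21]), array([-0.029,  0.017, -0.027]), 0.0666224121618449, 18.45)
```

View pics/s13.png

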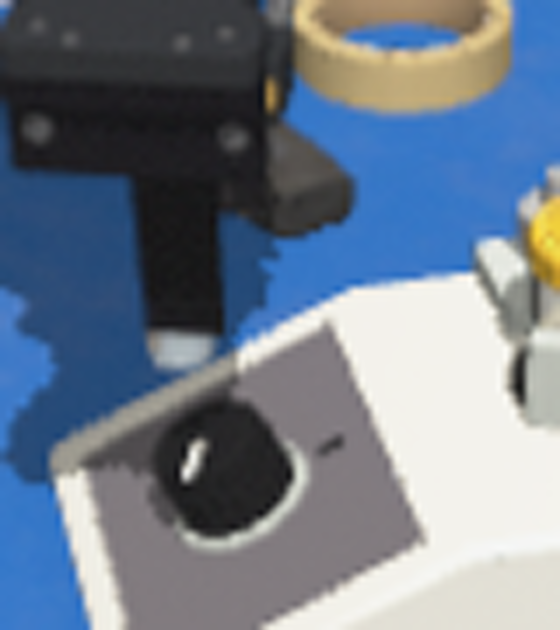

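Request:
move_arm(
  deltas=[
    [20,0,-20,0],
    [50,0,-40,0],
    [85,0,-60,0],
    [120,0,-60,0],
    [155,0,-60,0],
    [190,0,-60,0],
    [225,0,-60,0],
    [260,0,-60,0],
    [280,0,-60,0],
    [280,0,-60,0],
  ],
)

```text
time: 19.28
tool_pos: [0.533, 0.321, 0.1877]
tcp_rot: [179.9, 0.1, 72.3]
force: [-0.4, -0.3, -0.3]
width: 0.0668
```

```bash
sed -i 's/np.arange(-1.5,1.6,.25)/np.arange(-2.5,2.6,.25)/g' ribt.py; python3 - <<'E'
from ribt import *
E={n:cams.read_camera(n) for n in("top","side")}
for n in E: print(n,est(n,E[n]["frame"]))
print(meas(E["side"]))
a=cv2.resize(E["top"]["frame"][200:270,270:350,::-1],None,fx=5,fy=5,interpolation=cv2.INTER_CUBIC)
b=cv2.resize(E["top"]["frame"][90:200,240:360,::-1],None,fx=3.18,fy=3.18,interpolation=cv2.INTER_CUBIC)[:350]
cv2.imwrite("pics/t14.png",np.hstack([a,b]))
print(where())
E
```

```text
top [(116.4, 121.5, np.float64(5.06), (np.float64(0.0), np.float64(0.0))), (115.9, 120.0, np.float64(5.0), (np.float64(-0.25), np.float64(0.0))), (115.5, 118.5, np.float64(4.94), (np.float64(0.0), np.float64(0.25))), (115.4, 123.0, np.float64(5.13), (np.float64(0.0), np.float64(0.0)))]
side [(162.1, 102.0, np.float64(4.25), (np.float64(-1.75), np.float64(1.75))), (159.9, 106.5, np.float64(4.44), (np.float64(-1.5), np.float64(1.5))), (158.9, 108.0, np.float64(4.5), (np.float64(-1.5), np.float64(1.75))), (157.8, 103.5, np.float64(4.31), (np.float64(-1.75), np.float64(1.75)))]
(array([278.76115943, 201.44196938]), [(np.int32(2053), array([276. , 196.9]), 'dir', np.float64(150.2), 'elong', np.float64(10.4)), (np.int32(742), array([277.1, 205.3]), 'dir', np.float64(111.6), 'elong', np.float64(8.7))])
(array([ 14.9, 263.4]), np.float64(188.0), array([ 1.79960000e+02,  1.40000000e-01, -2.05295637e+01]), array([ 0.33, -0.06,  0.31]), array([-0.024, -0.018, -0.023]), 0.06690803572219223, 19.3833)
```

View pics/t14.png

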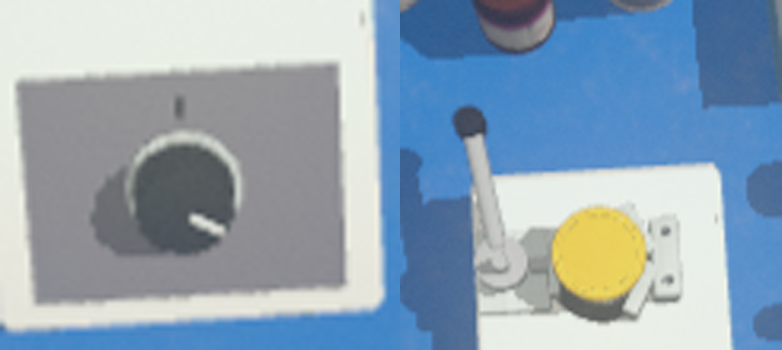

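```bash
python3 - <<'E'
from ribt import *
from scipy.interpolate import interp1d
E={n:cams.read_camera(n) for n in("top","side")}
def pca(cam,fr,R=6.5):
    p0=ribpts(0,cam=cam)[0]+([0,-.4] if cam=="top" else [0,0]); g=fr.astype(float).mean(2); yy,xx=np.mgrid[0:400,0:640]
    m=((xx-p0[0])**2+(yy-p0[1])**2<R*R)&(yy>(p0[1]-4.2 if cam=="side" else 0)); w=np.where(m,np.clip(g-95,0,None),0)
    c=np.array([(w*xx).sum(),(w*yy).sum()])/w.sum(); C=np.cov(np.c_[xx[m],yy[m]].T,aweights=w[m]); v=np.linalg.eigh(C)[1][:,1]
    if v@(c-p0)<0: v=-v
    d=np.degrees(np.arctan2(v[1],v[0])); k=np.linspace(-.5,8,200); a=np.unwrap([np.arctan2(*(np.subtract(*ribpts(t*.4189,cam=cam)[::-1])[::-1])) for t in k])
    return c.round(2),d.round(1),"click",np.interp(np.radians(d),a,k).round(2)
for n in E: print(n,"start",pca(n,D[n]["frame"]),"now",pca(n,E[n]["frame"]))
E
```

```text
top start (array([309.62, 239.55]), np.float64(-43.7), 'click', np.float64(1.96)) now (array([310.38, 244.2 ]), np.float64(24.3), 'click', np.float64(4.98))
side start (array([280.09, 201.48]), np.float64(22.8), 'click', np.float64(2.52)) now (array([276.34, 203.68]), np.float64(69.8), 'click', np.float64(3.7))
```

```bash
python3 -c "
from workcell import bot
print(bot.finish_job())"
```

```text
the job is handed in; nothing more can be done
None
```

I shut the clamp lever, then turned the dial back to its stop and forward to its fifth click. I handed the job in at about 19.5 s with the arm clear of everything; no verdict was reported.

**Lever:** I pushed it round with closed fingers until it snapped over. The top camera then put its handle about 9° left of the mixer's x axis, against 10° for fully shut. It still looked shut in the last picture.

**Dial at the stop:** the rib read -28.3° in the side picture, against -28.6° predicted for click 0.

**Dial forward:** this took three grasps. After the second, both cameras put the dial near 3.4 clicks instead of 4, so I made the third turn 40° to compensate.

**Final dial reading:** the top camera gives 4.98 and 5.0 clicks. The side picture's rib direction is 111.6°, against 111.2° predicted for click 5. Two rougher side-view estimates disagreed (about 4.3–4.5 and 3.7 clicks). I set them aside: the first fitted the rib well away from its expected place, and the second was also about half a click off on the starting picture.

**Cup:** after the lever was shut its lid measured within 1 mm of the mixer fit's expected centre. It still looked upright between the jaws in the last top picture, but I did not measure it again at the end.

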